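# Find the jammed door of the drug locker

### The arm

A 7-joint arm with a two-finger parallel gripper is mounted at the origin on a cart in front of the work surface, level with it; the furniture and walls round the work are solid. World frame = base frame: x ahead of the robot, y to its left, z up, the work surface at z = 0. Lengths are in m, angles in rad, forces in N, time in s.
With the tool pointing down it reaches from about 0.35 to 0.9 m from the base axis. Payload 19.9 kg.
Tool frame: the origin (TCP) lies between the finger pads; the fingertips stand 17 mm ahead of it and the grasp point (between the pads) lies 2 mm behind it; z points along the fingers, y is the direction in which the jaws open and shut (so a half turn about z gives the same grasp; the last joint's range is limited). The gripper opens to 85 mm and grips with 20 to 120 N. Pads are 22 mm wide; open, the fingers measure 114 mm over their backs; the gripper's body (76 mm by 85 mm) begins 54 mm behind the grasp point. The pads swing forward as they close: fully open they stand 13 mm farther back than shut.
Start: joints at [1.091, 0.417, -0.01, 1.614, 0.005, 1.111, -0.053], TCP at [0.265, -0.566, 0.218] pointing down, gripper open.
Joint ranges: [-2.81, 2.81], [-0.39, 2.02], [-1.27, 1.25], [0.06, 2.57], [-1.19, 4.33], [0.19, 2], [-2.82, 2.82]. Speed limits (rad/s): [1.89, 1.89, 2.39, 2.39, 3.01, 3.01, 3.01].

### API

Orientations are given as [roll, pitch, yaw] about the fixed x, y, z axes, in that order (R = Rz(yaw) Ry(pitch) Rx(roll)).
In Python, from cell import get_obs, capture, get_calibration, finish_job, look_for, regions_of gives the robot as it stands.
- The arm moves only by the shell command python3 -m handwheel 'ROWS'. ROWS is JSON, a list of rows, each a list of 5 numbers: the shift along the tool's x, y, z in cm, then the turn about the tool's z in degrees, then the opening in per cent of the stroke, from 0 (shut) to 100 (fully open). A call has 1 to 5 rows; each row shifts and turns the commanded pose from where the row before left it, along the tool's axes as they then stand; what a row does not reach is not made up. A row lasts 1/12 s, in which the tool goes at most 41.7 mm and 7.16 degrees, less where a joint would pass 70% of its speed; a pose out of reach is approached as far as the arm can. A call is refused whole if a number of a shift passes 4.17 or a number of a turn 7.16, either way. A call with a gripper value outside its range is refused whole. The fingers move at their own pace and stop on an object; the grip force is fixed at half the most. Time passes only in rows, so rows that do not move let the fingers close. It gives the time, the measured TCP pose, the force and the opening at its end, in the units of the state.
- get_obs(): the state, without advancing time (a new reading comes with each control period).
- capture(name): name is "side" or "top"; returns the picture (384x512x3 uint8, blue, green, red); there is no depth.
- get_calibration(name): a dict with "mtx" (3x3 intrinsics, pixels), "k1" (the pictures are not rectified: a ray, as slopes to the right and down, at radius r is drawn at 1 + k1 r^2 times it, then the intrinsics apply), "rvec" (rotation vector, rad) and "tvec" (3), from world to camera coordinates, as OpenCV has them. Camera axes: x right, y down, z forward; pixel columns grow to the right and rows downward; lengths in m; the calibration is good to about 2 mm. A picture is of the moment at which its call begins. get_calibration takes no time and is no camera call.
- finish_job(): hands the job in, once; it reports no verdict.
Trained networks look in the newest picture that a camera, given by its name, has taken for a name from the list of things; names that differ only in an ending like _2 or _b are one class to them, and where a whole thing is asked for, a point or a joint stands for the part that bears it (a point fixed in the world has none). Each returns a list of dicts, best first, with "confidence" (0 to 1); they miss things now and then, are a little off and sometimes report something else, mostly with a low value. They report only what shows in the picture. A call takes as long as a camera call.
- look_for(camera, name): "point" ([x, y, z] in m, in world coordinates, good to about 4 mm: the middle of the surface that is visible of it).
- regions_of(camera, name): "mask" (384x512 bool, what is visible of it).
The state is a dict: "time": time; "q": joint angles; "joint_vel": joint speeds; "joint_efforts": joint torques, N m; "eef_pos": TCP position; "ee_rot": TCP orientation; "force": force on the tool from outside, world axes, zero at the start; "torque": the same for the moment, N m; "grip_width": opening from 0.0 (shut) to 1.0 (fully open).
Only numpy, scipy, OpenCV 4.12 (cv2) and the standard library are available. Lean on these libraries where they do the work, as an engineer would, in place of code of your own. Each camera call takes 0.05 s, during which the arm holds its last target. There are 200 camera calls.

### The job

One of the two doors of the drug locker jams part-way. Swing first the left door and then the right one outward by its upright peg, feeling how it runs: leave the door that swings freely standing fully open for filling, but as soon as the other one binds, stop and swing it fully shut again. Never force a door so that the locker shifts on the worktop, and keep the two vials on its roof standing where they are.

Things in the scene. Friction and masses are not known exactly. Their poses are not given: they have to be found in the camera images.
- locker: white two-door drug locker on a grey plinth, 280 wide, 133 deep, 120 mm high; origin at the centre of its underside, x to its back (away from the robot), y to its left, z up. It stands loose on rubber feet (about 1.8 kg, varies): a sideways push on a peg above about 6 N can drag or turn it. The doors are side by side in its front; shut, their pegs are 64 mm apart.
- left_peg (a point): point on the upright round steel peg, 12 mm thick, by which the left door is swung; it stands on the door's top edge, free from z = 124 to 175 mm; this point is at 150 mm on its axis, in the plane of the door and 90 mm from the hinge axis, about which it turns. Door edge below it and roof behind it are 121 mm high.
- right_peg (a point): point on the upright round steel peg, 12 mm thick, by which the right door is swung; it stands on the door's top edge, free from z = 124 to 175 mm; this point is at 150 mm on its axis, in the plane of the door and 90 mm from the hinge axis, about which it turns. Door edge below it and roof behind it are 121 mm high.
- left_hinge (a point): point on the vertical hinge axis of the left door, at the same height as the peg point (150 mm)
- right_hinge (a point): point on the vertical hinge axis of the right door, at the same height as the peg point (150 mm)
- left_door (a joint): left door (+y one), a white panel 125 wide, 81 high, 10 mm thick: 0 = shut (may start ajar), grows as it swings out to the robot, stop at 1.5 rad (fully open); vertical axis; stays where left. A sound hinge drags evenly, about 1.5 N at the peg; a jammed one does so too at first, then resists steeply harder from somewhere in 0.6 to 0.9 rad. Either may be jammed; they look alike.
- right_door (a joint): right door (-y one), a white panel 125 wide, 81 high, 10 mm thick: 0 = shut (may start ajar), grows as it swings out to the robot, stop at 1.5 rad (fully open); vertical axis; stays where left. A sound hinge drags evenly, about 1.5 N at the peg; a jammed one does so too at first, then resists steeply harder from somewhere in 0.6 to 0.9 rad. Either may be jammed; they look alike.
- vial_tall: slim glass vial, 21 mm thick, 44 mm tall, standing on the locker's roof near the back left corner; origin at the centre of its underside, z up
- vial_squat: squat glass vial, 26 mm thick, 39 mm tall, standing on the locker's roof near the back right corner; origin at the centre of its underside, z up

How it is judged:
On the way, in this order (a step that is already met when the one before it is completed fails the run):
1. the left door has been swung out, past 0.5 rad (value of joint left_door above 0.5 rad), for 0.1 s.
2. then the right door has been swung out, past 0.5 rad (value of joint right_door above 0.5 rad), for 0.1 s.
At the end, for the whole second after the job is handed in: the freely swinging door stands open beyond 1.35 rad, the jammed one is shut to within 0.07 rad, the locker is at rest and both vials stand upright (within 0.2 rad) on its roof, with nothing touched (((value of joint left_door above 1.35 rad and value of joint right_door below 0.07 rad) or (value of joint right_door above 1.35 rad and value of joint left_door below 0.07 rad)) and angle between each of vial_tall, vial_squat's own z axis and vertical below 0.2 rad and z of each of vial_tall, vial_squat in the frame of locker above 0.11 m and linear speed of locker below 0.01 m/s).
It fails at once if the locker is shifted: either hinge moves more than 8 mm from where it stood (distance of any of left_hinge, right_hinge from where it was at the start of the episode above 0.008 m).
It fails at once if a vial on the roof is tipped (more than 0.3 rad) or pushed more than 15 mm (angle between any of vial_tall, vial_squat's own z axis and vertical above 0.3 rad or distance of any of vial_tall, vial_squat from where it was at the start of the episode above 0.015 m).
It also fails if it takes over 72 s, if anything falls off the work surface, if the arm or the gripper's body presses on something with over 40 N, if the wrist force passes 120 N, or if a joint passes its speed limit or range.

## Working session

There is one attempt and no reset: what is moved stays moved. The work goes in short steps, Python scripts to look and compute and a shell command to move; the robot and the scene stay as the last step left them, time stands still between calls to the robot, and variables do not carry over. Pictures are saved under pics/ and viewed, about 8 in all and at most 12, crops included, and the job is handed in when it is done.

```bash
mkdir -p pics; cat > h.py <<'E'
import cv2,numpy as np
from cell import *
def cam(n):
    c=get_calibration(n);return np.array(c["mtx"]),c["k1"],np.array(c["rvec"],float),np.array(c["tvec"],float)
def proj(n,P):
    m,k,r,t=cam(n);R=cv2.Rodrigues(r)[0];p=R@np.array(P,float)+t.ravel();s=p[:2]/p[2];s=s*(1+k*(s@s));return (m@[s[0],s[1],1])[:2]
def atz(n,uv,z):
    m,k,r,t=cam(n);R=cv2.Rodrigues(r)[0]
    d=np.linalg.solve(m,[uv[0],uv[1],1])[:2];s=d.copy()
    for _ in range(30): s=d/(1+k*(s@s))
    v=R.T@np.array([s[0],s[1],1]);o=-R.T@t.ravel();return o+v*(z-o[2])/v[2]
E
python3 - <<'E'
from h import *
o=get_obs();print({k:np.round(v,3) for k,v in o.items()})
for c in("top","side"):
    cv2.imwrite(f"pics/{c}0.png",capture(c))
    for n in("locker","left_peg","right_peg","left_hinge","right_hinge","vial_tall","vial_squat"):
        print(c,n,[(np.round(d["point"],3),round(d["confidence"],2)) for d in look_for(c,n)[:3]])
E
```

```text
{'time': np.float64(0.0), 'q': array([ 1.092,  0.418, -0.01 ,  1.614,  0.005,  1.111, -0.053]), 'joint_vel': array([ 0.001,  0.   , -0.001, -0.001,  0.   ,  0.001,  0.   ]), 'joint_efforts': array([ 3.0000e-03, -8.6442e+01,  6.8100e-01, -4.3489e+01,  1.9000e-02,
        7.0000e-03, -0.0000e+00]), 'eef_pos': array([ 0.265, -0.566,  0.218]), 'ee_rot': array([-3.14 ,  0.   ,  0.438]), 'force': array([ 0.336, -0.975, -0.702]), 'torque': array([ 0.012,  0.034, -0.053]), 'grip_width': np.float64(1.001)}
top locker [(array([ 0.628, -0.29 ,  0.121]), 0.68)]
top left_peg [(array([ 0.583, -0.219,  0.118]), 0.6)]
top right_peg [(array([ 0.583, -0.348,  0.118]), 0.76)]
top left_hinge [(array([ 0.584, -0.223,  0.12 ]), 0.75)]
top right_hinge [(array([ 0.579, -0.345,  0.118]), 0.61), (array([ 0.58 , -0.221,  0.117]), 0.2)]
top vial_tall [(array([ 0.581, -0.223,  0.116]), 0.44)]
top vial_squat [(array([ 0.664, -0.394,  0.154]), 0.69)]
side locker [(array([ 0.622, -0.352,  0.116]), 0.69)]
side left_peg [(array([ 0.577, -0.254,  0.107]), 0.7), (array([ 0.664, -0.194,  0.145]), 0.35)]
side right_peg [(array([ 0.579, -0.36 ,  0.104]), 0.84)]
side left_hinge [(array([ 0.579, -0.253,  0.108]), 0.8), (array([ 0.662, -0.194,  0.148]), 0.3)]
side right_hinge [(array([ 0.583, -0.357,  0.102]), 0.76), (array([ 0.619, -0.35 ,  0.117]), 0.16)]
side vial_tall [(array([ 0.667, -0.198,  0.145]), 0.48)]
side vial_squat [(array([ 0.667, -0.404,  0.145]), 0.68)]
```

View pics/top0.png

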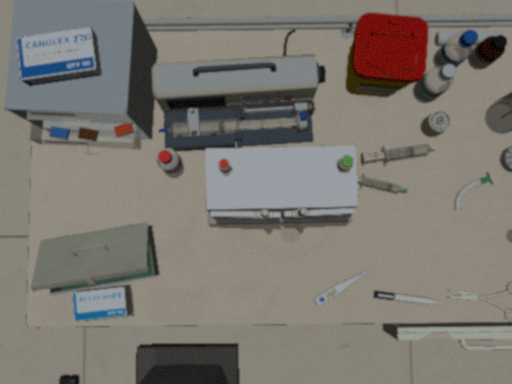

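View pics/side0.png

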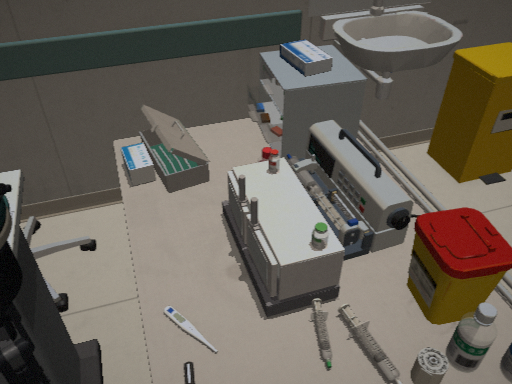

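```bash
python3 - <<'E'
from h import *
a=cv2.imread("pics/top0.png")[135:230,195:370];b=cv2.imread("pics/side0.png")[155:310,215:345]
a=cv2.resize(a,None,fx=4,fy=4,interpolation=cv2.INTER_CUBIC)[:380,:700]
cv2.imwrite("pics/crop0.png",a)
cv2.imwrite("pics/crop1.png",cv2.resize(b,None,fx=3.8,fy=3.8,interpolation=cv2.INTER_CUBIC))
E
```

```text
(no output)
```

View pics/crop0.png

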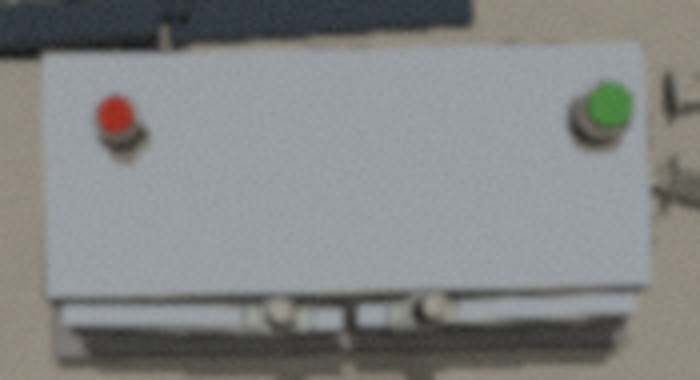

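View pics/crop1.png

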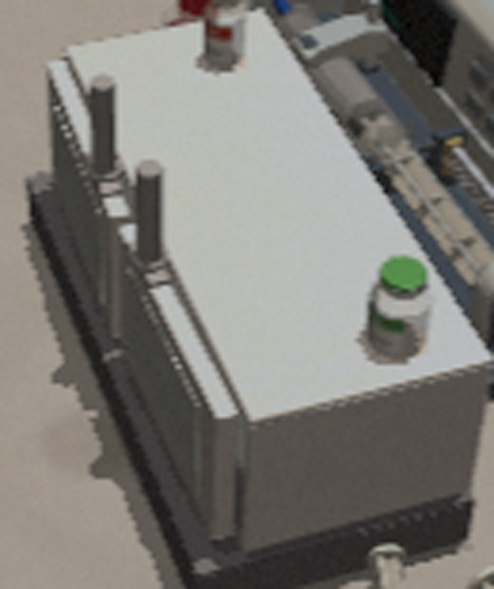

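```bash
python3 - <<'E'
from h import *
f=lambda u,v:(195+(u+.5)/4-.5,135+(v+.5)/4-.5)
g=lambda u,v:(215+u/3.8,155+v/3.8)
for n,p in dict(FL=(50,298),FR=(648,287),BL=(42,55),BR=(642,43)).items(): print(n,atz("top",f(*p),.121).round(4))
for n,p in dict(FR=(248,420),FL=(68,46),BR=(492,360)).items(): print('side',n,atz("side",g(*p),.121).round(4))
print("tips top",[atz("top",f(*p),.175).round(4) for p in((282,310),(432,306))])
print("tips side",[atz("side",g(*p),.175).round(4) for p in((102,80),(150,167))])
print("feet side",[atz("side",g(*p),.124).round(4) for p in((106,180),(152,268))])
print("vials side",[atz("side",g(*p),.121).round(4) for p in((222,62),(395,345))])
print(-cv2.Rodrigues(cam("top")[2])[0].T@cam("top")[3].ravel())
E
```

```text
FL [ 0.5918 -0.1525  0.121 ]
FR [ 0.5938 -0.4165  0.121 ]
BL [ 0.7005 -0.1492  0.121 ]
BR [ 0.703  -0.4171  0.121 ]
side FR [ 0.5951 -0.4208  0.121 ]
side FL [ 0.5954 -0.1521  0.121 ]
side BR [ 0.7044 -0.4208  0.121 ]
tips top [array([ 0.5824, -0.2533,  0.175 ]), array([ 0.5834, -0.3152,  0.175 ])]
tips side [array([ 0.5845, -0.253 ,  0.175 ]), array([ 0.5864, -0.3179,  0.175 ])]
feet side [array([ 0.5824, -0.2633,  0.124 ]), array([ 0.5846, -0.3267,  0.124 ])]
vials side [array([ 0.6666, -0.1895,  0.121 ]), array([ 0.6691, -0.4003,  0.121 ])]
[ 0.53829712 -0.23036741  0.96778564]
```

```bash
python3 -m handwheel '[[0,0,-0.4,-6.5,28],[0,0,-0.4,-6.5,28],[0,0,-0.4,-6.5,28],[0,0,-0.4,-6.5,28],[0,0,-0.4,-6.5,28]]'; python3 -m handwheel '[[0,0,0,-6.5,28],[0,0,0,-6.5,28],[0,0,0,-6.5,28],[0,0,0,-6.5,28],[0,0,0,-6.4,28]]'; python3 -m handwheel '[[0,0,0,0,28],[0,0,0,0,28]]'
```

```text
time: 1.22
eef_pos: [0.2649, -0.566, 0.2387]
ee_rot: [-3.141, -0.0, 1.011]
force: [-0.6, 0.2, 0.2]
grip_width: 0.302
time: 1.63
eef_pos: [0.2649, -0.566, 0.2385]
ee_rot: [-3.142, -0.0, 1.576]
force: [-0.7, -0.3, -0.1]
grip_width: 0.28
time: 1.8
eef_pos: [0.2648, -0.5661, 0.2385]
ee_rot: [3.142, -0.0, 1.567]
force: [-0.3, 0.8, -0.3]
grip_width: 0.281
```

```bash
python3 -m handwheel '[[2.6,2.65,0,0,28],[2.6,2.65,0,0,28],[2.6,2.65,0,0,28],[2.6,2.65,0,0,28],[2.6,2.65,0,0,28]]'; python3 -m handwheel '[[2.6,2.65,0,0,28],[2.6,2.65,0,0,28],[2.6,2.65,0,0,28],[2.6,2.65,0,0,28],[2.6,2.65,0,0,28]]'; python3 -m handwheel '[[2.6,2.65,0,0,28],[2.6,2.65,0,0,28],[0,0,0,0,28],[0,0,0,0,28]]'
python3 - <<'E'
from h import *
a=capture("top");b=capture("side")
x=np.hstack([cv2.resize(a[130:240,190:370],None,fx=2,fy=2),cv2.resize(b[50:270,180:340],None,fx=1,fy=1)])
cv2.imwrite("pics/ap.png",cv2.resize(x,None,fx=1.5,fy=1.5))
E
```

```text
time: 2.22
eef_pos: [0.3985, -0.4347, 0.2386]
ee_rot: [3.142, 0.0, 1.566]
force: [0.9, -1.0, -0.6]
grip_width: 0.278
time: 2.63
eef_pos: [0.5311, -0.3047, 0.2386]
ee_rot: [3.141, 0.0, 1.566]
force: [0.4, -1.8, -0.8]
grip_width: 0.282
time: 2.97
eef_pos: [0.5844, -0.2518, 0.2382]
ee_rot: [-3.142, -0.001, 1.57]
force: [0.1, -0.0, -0.7]
grip_width: 0.279
```

View pics/ap.png

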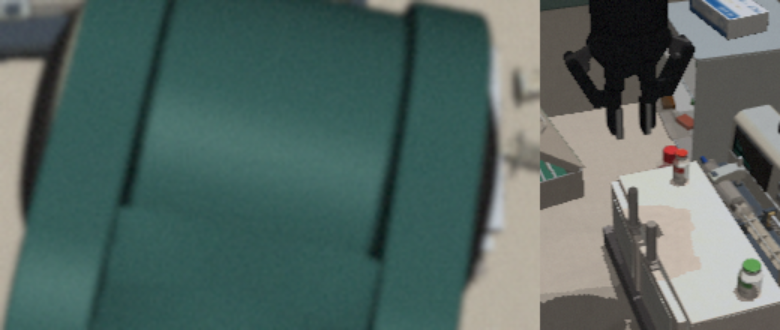

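Side view: the open fingers stand centred above the left peg. Descending.

```bash
python3 -m handwheel '[[0,0,2,0,28],[0,0,2,0,28],[0,0,1,0,28],[0,0,1,0,28],[0,0,0,0,28]]'; python3 -m handwheel '[[0,0,1,0,28],[0,0,1,0,28],[0,0,0.8,0,28],[0,0,0,0,28],[0,0,0,0,28]]'
python3 - <<'E'
from h import *
b=capture("side")
cv2.imwrite("pics/ap2.png",cv2.resize(b[100:270,190:340],None,fx=3,fy=3))
E
```

```text
time: 3.48
eef_pos: [0.582, -0.2546, 0.1769]
ee_rot: [-3.139, -0.001, 1.569]
force: [-0.2, 0.6, 0.6]
grip_width: 0.278
time: 3.9
eef_pos: [0.5829, -0.254, 0.1501]
ee_rot: [-3.141, -0.0, 1.57]
force: [0.2, 0.1, 0.9]
grip_width: 0.279
```

View pics/ap2.png

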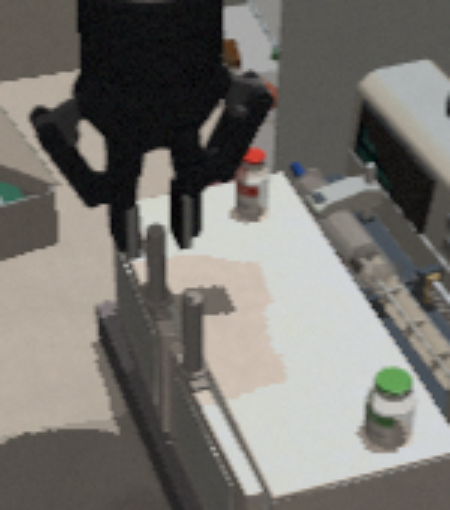

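```bash
python3 - <<'E'
from h import *
P=lambda *p:np.round((proj("side",p)-[190,100])*3)
print(P(.5845,-.253,.175),P(.5845,-.253,.124))
for z in(.133,.141,.15):print(z,P(.583-.012,-.265,z),P(.583+.012,-.265,z),P(.583-.026,-.254,z))
E
```

```text
[156. 228.] [157. 296.]
0.133 [141. 301.] [180. 293.] [113. 294.]
0.141 [140. 291.] [180. 283.] [112. 284.]
0.15 [140. 279.] [179. 271.] [112. 272.]
```

```bash
python3 -m handwheel '[[0,-0.6,0,0,28],[0.01,-0.47,0,3,28],[0.01,-0.47,0,3,28],[0.01,-0.47,0,3,28],[0,0,0,0,28]]'
python3 - <<'E'
from h import *
b=capture("side")
cv2.imwrite("pics/ap3.png",cv2.resize(b[100:270,190:340],None,fx=3,fy=3))
E
```

```text
time: 4.37
eef_pos: [0.5624, -0.2531, 0.1511]
ee_rot: [3.141, 0.0, 1.411]
force: [0.1, -0.1, -0.4]
grip_width: 0.278
```

View pics/ap3.png

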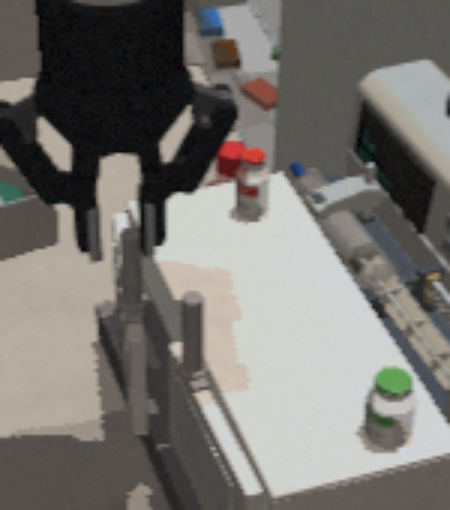

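The door follows the rear finger (peg tip moved from (156,225) to (129,228)). Lower slightly for more overlap and go on.

```bash
python3 -m handwheel '[[0.01,-0.47,0.3,3,28],[0.01,-0.47,0.3,3,28],[0.01,-0.47,0,3,28],[0.01,-0.47,0,3,28]]';python3 -m handwheel '[[0.01,-0.47,0,3,28],[0.01,-0.47,0,3,28]]';python3 -m handwheel '[[0.01,-0.47,0,3,28],[0.01,-0.47,0,3,28]]'
```

```text
time: 4.75
eef_pos: [0.5449, -0.2483, 0.1446]
ee_rot: [3.141, -0.0, 1.204]
force: [1.4, 0.3, -0.4]
grip_width: 0.282
time: 4.92
eef_pos: [0.5364, -0.2445, 0.1448]
ee_rot: [3.141, -0.0, 1.099]
force: [2.2, 0.3, -1.0]
grip_width: 0.282
time: 5.08
eef_pos: [0.5283, -0.2398, 0.1448]
ee_rot: [3.141, -0.0, 0.994]
force: [1.6, -1.4, -0.7]
grip_width: 0.283
```

```bash
python3 -m handwheel '[[0.005,-0.31,0,2,28]]';python3 -m handwheel '[[0.005,-0.31,0,2,28]]'
```

```text
time: 5.17
eef_pos: [0.5257, -0.238, 0.1449]
ee_rot: [3.141, -0.0, 0.959]
force: [1.4, 0.6, -1.3]
grip_width: 0.283
time: 5.25
eef_pos: [0.5233, -0.2363, 0.1449]
ee_rot: [3.141, -0.0, 0.925]
force: [2.0, -0.6, -0.7]
grip_width: 0.275
```

```bash
python3 -m handwheel '[[0.005,-0.31,0,2,28]]';python3 -m handwheel '[[0.005,-0.31,0,2,28]]'
```

```text
time: 5.33
eef_pos: [0.5209, -0.2344, 0.1448]
ee_rot: [3.141, -0.0, 0.891]
force: [2.6, -0.2, 0.6]
grip_width: 0.277
time: 5.42
eef_pos: [0.5185, -0.2324, 0.1449]
ee_rot: [3.141, -0.0, 0.856]
force: [1.5, 0.8, -0.4]
grip_width: 0.28
```

```bash
python3 -m handwheel '[[0.005,-0.31,0,2,28]]';python3 -m handwheel '[[0.005,-0.31,0,2,28]]'
```

```text
time: 5.5
eef_pos: [0.5163, -0.2303, 0.1449]
ee_rot: [3.141, -0.0, 0.821]
force: [1.5, 0.1, -0.5]
grip_width: 0.282
time: 5.58
eef_pos: [0.514, -0.2282, 0.1449]
ee_rot: [3.141, -0.0, 0.786]
force: [2.0, 0.6, -1.1]
grip_width: 0.277
```

```bash
python3 -m handwheel '[[0.005,-0.31,0,2,28]]';python3 -m handwheel '[[0.005,-0.31,0,2,28]]'
```

```text
time: 5.67
eef_pos: [0.5118, -0.226, 0.1449]
ee_rot: [3.141, -0.0, 0.751]
force: [2.8, -0.5, -0.4]
grip_width: 0.282
time: 5.75
eef_pos: [0.5098, -0.2237, 0.1448]
ee_rot: [3.141, -0.0, 0.716]
force: [2.7, -0.4, -0.1]
grip_width: 0.28
```

```bash
python3 -m handwheel '[[0.005,-0.31,0,2,28]]'
```

```text
time: 5.83
eef_pos: [0.5078, -0.2213, 0.1448]
ee_rot: [3.141, -0.0, 0.681]
force: [1.9, -0.5, 0.4]
grip_width: 0.282
```

```bash
python3 -m handwheel '[[0.005,-0.31,0,2,28]]';python3 -m handwheel '[[0.005,-0.31,0,2,28]]'
python3 - <<'E'
from h import *
b=capture("side");o=get_obs();print(o["force"],o["eef_pos"])
cv2.imwrite("pics/s4.png",cv2.resize(b[100:270,170:340],None,fx=3,fy=3))
for t in(.7,.8,.9,1.):print(t,np.round((proj("side",(.584-.09*np.sin(t),-.1635-.09*np.cos(t),.175))-[170,100])*3))
E
```

```text
time: 5.92
eef_pos: [0.5059, -0.2189, 0.1448]
ee_rot: [3.141, -0.001, 0.646]
force: [1.9, 0.3, 0.2]
grip_width: 0.281
time: 6.0
eef_pos: [0.5041, -0.2164, 0.1449]
ee_rot: [3.141, -0.001, 0.611]
force: [2.1, -0.4, -0.4]
grip_width: 0.281
[ 0.65239562 -0.56921824  0.30980706] [ 0.50378531 -0.21590969  0.14484526]
0.7 [108. 226.]
0.8 [ 95. 222.]
0.9 [ 82. 218.]
1.0 [ 71. 212.]
```

View pics/s4.png

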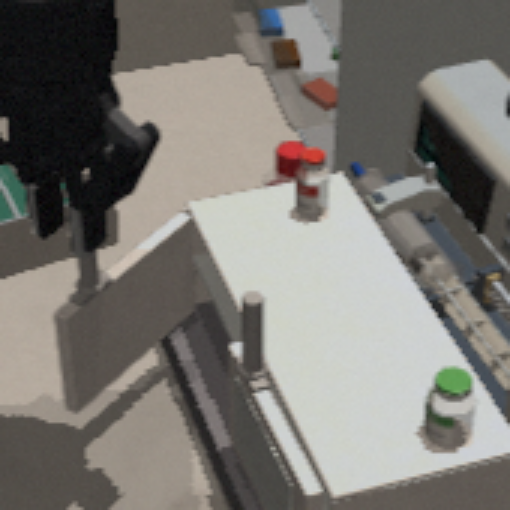

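```bash
python3 -m handwheel '[[0.01,-0.47,0,3,28],[0.01,-0.47,0,3,28]]';python3 -m handwheel '[[0.01,-0.47,0,3,28],[0.01,-0.47,0,3,28],[0.01,-0.47,0,3,28]]'
```

```text
time: 6.22
eef_pos: [0.499, -0.2087, 0.1448]
ee_rot: [3.141, -0.001, 0.506]
force: [0.6, -0.6, -0.7]
grip_width: 0.281
time: 6.47
eef_pos: [0.4931, -0.1957, 0.1448]
ee_rot: [3.141, -0.001, 0.349]
force: [1.0, -1.5, -0.0]
grip_width: 0.282
```

```bash
python3 -m handwheel '[[0.01,-0.47,0,3,28],[0.01,-0.47,0,3,28],[0.01,-0.47,0,3,28]]';python3 -m handwheel '[[0.01,-0.47,0,3,28],[0,0,0,0,28]]'
```

```text
time: 6.72
eef_pos: [0.4892, -0.1821, 0.1448]
ee_rot: [3.141, -0.001, 0.192]
force: [1.2, -1.5, -0.3]
grip_width: 0.28
time: 6.88
eef_pos: [0.4883, -0.1768, 0.1447]
ee_rot: [3.141, -0.0, 0.14]
force: [0.3, 0.8, 0.8]
grip_width: 0.279
```

```bash
python3 -m handwheel '[[0.01,-0.31,0,2,28],[0.01,-0.31,0,2,28]]';python3 -m handwheel '[[0,0,0,0,28],[0,0,0,0,28]]'
python3 - <<'E'
from h import *
b=capture("side");o=get_obs();print(o["force"],o["eef_pos"])
cv2.imwrite("pics/s5.png",cv2.resize(b[100:270,150:320],None,fx=3,fy=3))
for t in(1.3,1.4,1.5):
  for z in (.175,.124): print(t,np.round((proj("side",(.584-.09*np.sin(t),-.1635-.09*np.cos(t),z))-[150,100])*3))
E
```

```text
time: 7.05
eef_pos: [0.4878, -0.1717, 0.1447]
ee_rot: [3.141, -0.0, 0.072]
force: [0.7, -1.2, 0.7]
grip_width: 0.28
time: 7.22
eef_pos: [0.4876, -0.1714, 0.1445]
ee_rot: [3.142, 0.0, 0.073]
force: [0.1, -0.3, -0.5]
grip_width: 0.279
[ 0.05920884 -0.10086227  0.07106831] [ 0.48758534 -0.17144809  0.1445046 ]
1.3 [104. 192.]
1.3 [112. 259.]
1.4 [ 98. 184.]
1.4 [106. 251.]
1.5 [ 93. 176.]
1.5 [101. 243.]
```

View pics/s5.png

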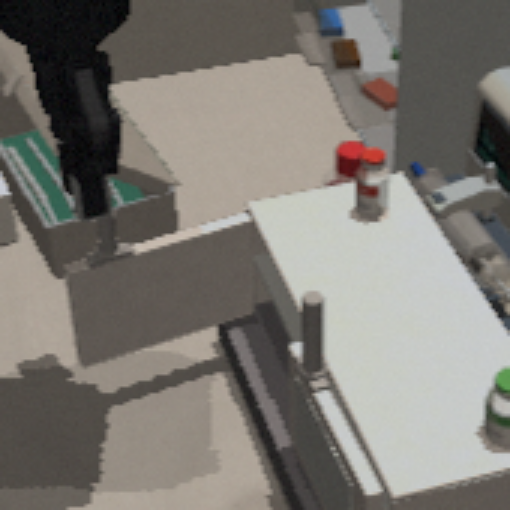

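```bash
python3 -m handwheel '[[0,-0.24,0,1.5,28],[0,0,0,0,28]]';python3 -m handwheel '[[0,0.3,0,0,28],[0,0,-1,0,28],[0,0,-3,0,28],[0,0,-3,0,28],[0,0,-2,0,28]]';  python3 -m handwheel '[[0,0,0,-7,28],[0,0,0,-7,28],[0,0,0,-7,28],[0,0,0,-7,28],[0,0,0,-7,28]]';python3 -m handwheel '[[0,0,0,-7,28],[0,0,0,-7,28],[0,0,0,-7,28],[0,0,0,-7,28],[0,0,0,-7,28]]';python3 -m handwheel '[[0,0,0,-7,28],[0,0,0,-7,28],[0,0,0,-3.3,28],[0,0,0,0,28],[0,0,0,0,28]]'
```

```text
time: 7.43
eef_pos: [0.4874, -0.1689, 0.1445]
ee_rot: [3.142, 0.0, 0.044]
force: [-0.5, -1.3, 0.3]
grip_width: 0.282
time: 7.85
eef_pos: [0.488, -0.1722, 0.2377]
ee_rot: [3.141, -0.002, 0.044]
force: [0.4, -0.0, 0.4]
grip_width: 0.28
time: 8.27
eef_pos: [0.4875, -0.1721, 0.2353]
ee_rot: [3.141, -0.0, 0.661]
force: [0.2, 0.2, 0.5]
grip_width: 0.279
time: 8.68
eef_pos: [0.4875, -0.1721, 0.2353]
ee_rot: [3.141, 0.0, 1.272]
force: [-0.2, -0.0, 0.4]
grip_width: 0.277
time: 9.1
eef_pos: [0.4875, -0.1721, 0.235]
ee_rot: [3.141, 0.0, 1.565]
force: [-0.6, -0.3, -0.2]
grip_width: 0.279
```

```bash
python3 -m handwheel '[[-2.9,1.94,0,-0.3,28],[-2.9,1.94,0,0,28],[-2.9,1.94,0,0,28],[-2.9,1.94,0,0,28],[-2.9,1.94,0,0,28]]';python3 -m handwheel '[[0,0,0,0,28],[0,0,0,0,28],[0,0,0,0,28],[0,0,1.5,0,28],[0,0,1.5,0,28]]';python3 -m handwheel '[[0,0,1,0,28],[0,0,1,0,28],[0,0,1,0,28],[0,0,0,0,28]]';python3 -m handwheel '[[0,0,1,0,28],[0,0,1,0,28],[0,0,1,0,28],[0,0,0,0,28],[0,0,0,0,28]]'
python3 - <<'E'
from h import *
b=capture("side")
cv2.imwrite("pics/s6.png",cv2.resize(b[100:270,150:320],None,fx=3,fy=3))
E
```

```text
time: 9.52
eef_pos: [0.5853, -0.3184, 0.2347]
ee_rot: [-3.141, 0.0, 1.57]
force: [-0.7, 0.5, 0.1]
grip_width: 0.281
time: 9.93
eef_pos: [0.5849, -0.316, 0.2054]
ee_rot: [3.14, 0.001, 1.572]
force: [0.0, -0.9, -0.6]
grip_width: 0.281
time: 10.27
eef_pos: [0.5839, -0.3162, 0.1726]
ee_rot: [-3.14, -0.001, 1.572]
force: [-0.5, 1.0, -0.5]
grip_width: 0.279
time: 10.68
eef_pos: [0.5843, -0.3166, 0.1438]
ee_rot: [-3.141, -0.001, 1.572]
force: [-0.6, -0.4, 0.4]
grip_width: 0.279
```

View pics/s6.png

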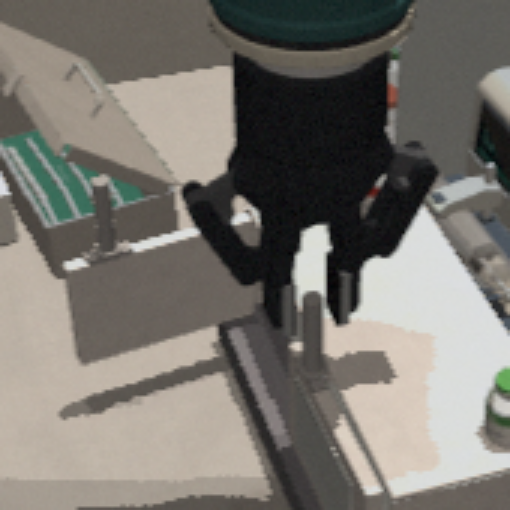

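Left door stands wide open (peg tip (100,180)); right peg is between the fingers. Swing it out.

```bash
python3 -m handwheel '[[0,-0.6,0,0,28],[-0.01,-0.47,0,-3,28],[-0.01,-0.47,0,-3,28],[-0.01,-0.47,0,-3,28],[-0.01,-0.47,0,-3,28]]';python3 -m handwheel '[[-0.01,-0.47,0,-3,28],[-0.01,-0.47,0,-3,28],[-0.01,-0.47,0,-3,28]]';python3 -m handwheel '[[-0.01,-0.47,0,-3,28],[-0.01,-0.47,0,-3,28]]'
```

```text
time: 11.15
eef_pos: [0.5598, -0.319, 0.1452]
ee_rot: [3.141, 0.001, 1.784]
force: [2.3, -1.8, -0.9]
grip_width: 0.281
time: 11.4
eef_pos: [0.5463, -0.323, 0.1452]
ee_rot: [3.141, 0.001, 1.941]
force: [1.3, 0.4, -0.2]
grip_width: 0.278
time: 11.57
eef_pos: [0.5377, -0.3267, 0.1452]
ee_rot: [3.141, 0.001, 2.046]
force: [2.2, -0.9, 0.0]
grip_width: 0.283
```

```bash
python3 -m handwheel '[[-0.005,-0.31,0,-2,28]]'; python3 -m handwheel '[[-0.005,-0.31,0,-2,28]]'
```

```text
time: 11.65
eef_pos: [0.5348, -0.3284, 0.1452]
ee_rot: [3.141, 0.001, 2.081]
force: [1.5, -0.4, -0.2]
grip_width: 0.283
time: 11.73
eef_pos: [0.5322, -0.3298, 0.1452]
ee_rot: [3.141, 0.001, 2.115]
force: [1.7, -0.9, -0.0]
grip_width: 0.281
```

```bash
python3 -m handwheel '[[-0.005,-0.31,0,-2,28]]'; python3 -m handwheel '[[-0.003,-0.23,0,-1.5,28]]'
```

```text
time: 11.82
eef_pos: [0.5297, -0.3314, 0.1452]
ee_rot: [3.141, 0.001, 2.15]
force: [1.6, -0.2, -0.2]
grip_width: 0.278
time: 11.9
eef_pos: [0.5277, -0.3328, 0.1452]
ee_rot: [3.141, 0.001, 2.176]
force: [1.0, 0.0, 0.1]
grip_width: 0.28
```

```bash
python3 -m handwheel '[[-0.003,-0.23,0,-1.5,28]]'
```

```text
time: 11.98
eef_pos: [0.5259, -0.334, 0.1452]
ee_rot: [3.141, 0.001, 2.202]
force: [1.9, -0.3, -1.4]
grip_width: 0.277
```

```bash
python3 -m handwheel '[[-0.003,-0.23,0,-1.5,28]]'
```

```text
time: 12.07
eef_pos: [0.5241, -0.3353, 0.1452]
ee_rot: [3.141, 0.001, 2.228]
force: [1.9, -0.2, -0.8]
grip_width: 0.274
```

```bash
python3 -m handwheel '[[-0.003,-0.23,0,-1.5,28]]'
```

```text
time: 12.15
eef_pos: [0.5223, -0.3368, 0.1452]
ee_rot: [3.141, 0.001, 2.254]
force: [2.3, -0.9, 0.3]
grip_width: 0.28
```

```bash
python3 -m handwheel '[[-0.003,-0.23,0,-1.5,28]]'
```

```text
time: 12.23
eef_pos: [0.5206, -0.3382, 0.1452]
ee_rot: [3.141, 0.001, 2.28]
force: [2.2, 0.5, -0.1]
grip_width: 0.279
```

```bash
python3 -m handwheel '[[-0.003,-0.23,0,-1.5,28]]'
```

```text
time: 12.32
eef_pos: [0.5189, -0.3397, 0.1452]
ee_rot: [3.141, 0.001, 2.307]
force: [3.7, 0.1, -0.4]
grip_width: 0.283
```

```bash
python3 -m handwheel '[[-0.003,-0.23,0,-1.5,28]]'
```

```text
time: 12.4
eef_pos: [0.5176, -0.3411, 0.1453]
ee_rot: [3.141, 0.002, 2.333]
force: [8.2, 2.6, -3.5]
grip_width: 0.276
```

The right door binds at about 0.74 rad (force steps 2 → 3.7 → 8.6 N). Stop and swing it shut.

```bash
python3 -m handwheel '[[0,0.6,0,0,28],[0,0.6,0,0,28],[0,0,0,0,28]]';python3 -m handwheel '[[-0.01,0.47,0,3,28],[-0.01,0.47,0,3,28],[-0.01,0.47,0,3,28],[-0.01,0.47,0,3,28]]';python3 -m handwheel '[[-0.01,0.47,0,3,28],[-0.01,0.47,0,3,28],[-0.01,0.47,0,3,28]]'
```

```text
time: 12.65
eef_pos: [0.5269, -0.3314, 0.1448]
ee_rot: [3.141, 0.0, 2.332]
force: [0.9, 0.2, 0.6]
grip_width: 0.279
time: 12.98
eef_pos: [0.5407, -0.3212, 0.1446]
ee_rot: [-3.141, 0.0, 2.119]
force: [-1.6, -1.4, 0.7]
grip_width: 0.278
time: 13.23
eef_pos: [0.5533, -0.3147, 0.1446]
ee_rot: [-3.141, 0.0, 1.962]
force: [-0.8, -2.1, -0.2]
grip_width: 0.28
```

```bash
python3 -m handwheel '[[-0.01,0.47,0,3,28],[-0.01,0.47,0,3,28],[-0.01,0.47,0,3,28]]';python3 -m handwheel '[[-0.01,0.47,0,3,28],[-0.01,0.47,0,3,28],[-0.01,0.47,0,3,28]]';python3 -m handwheel '[[0,0.31,0,2,28]]'
```

```text
time: 13.48
eef_pos: [0.5666, -0.3102, 0.1445]
ee_rot: [-3.141, 0.0, 1.805]
force: [-1.0, -2.1, -0.6]
grip_width: 0.281
time: 13.73
eef_pos: [0.5805, -0.3079, 0.1445]
ee_rot: [-3.141, 0.0, 1.648]
force: [-0.9, -1.0, 0.1]
grip_width: 0.283
time: 13.82
eef_pos: [0.5837, -0.3076, 0.1444]
ee_rot: [-3.141, 0.0, 1.613]
force: [-1.9, -0.9, 0.8]
grip_width: 0.281
```

```bash
python3 -m handwheel '[[0,0.23,0,1.5,28]]';python3 -m handwheel '[[0,0.1,0,0.9,28]]'
```

```text
time: 13.9
eef_pos: [0.586, -0.3075, 0.1444]
ee_rot: [-3.141, 0.0, 1.587]
force: [-1.4, -0.6, 0.6]
grip_width: 0.28
time: 13.98
eef_pos: [0.587, -0.3074, 0.1444]
ee_rot: [-3.141, 0.0, 1.572]
force: [-1.2, -0.8, -0.1]
grip_width: 0.279
```

```bash
python3 -m handwheel '[[0,0.15,0,0,28]]';python3 -m handwheel '[[0,0.1,0,0,28]]'
```

```text
time: 14.07
eef_pos: [0.5882, -0.3074, 0.1444]
ee_rot: [-3.141, -0.0, 1.573]
force: [-1.4, 1.6, 1.2]
grip_width: 0.279
time: 14.15
eef_pos: [0.5893, -0.3073, 0.1444]
ee_rot: [-3.141, -0.0, 1.575]
force: [-1.1, 0.6, 0.2]
grip_width: 0.282
```

```bash
python3 -m handwheel '[[0,0.1,0,0,28]]'
```

```text
time: 14.23
eef_pos: [0.5903, -0.3074, 0.1444]
ee_rot: [-3.141, -0.0, 1.575]
force: [-0.6, 1.1, -0.1]
grip_width: 0.279
```

```bash
python3 -m handwheel '[[0,0.1,0,0,28]]'
```

```text
time: 14.32
eef_pos: [0.5913, -0.3075, 0.1444]
ee_rot: [-3.141, -0.0, 1.575]
force: [-1.3, 1.6, 0.5]
grip_width: 0.278
```

```bash
python3 -m handwheel '[[0,0.1,0,0,28]]'
```

```text
time: 14.4
eef_pos: [0.5923, -0.3076, 0.1444]
ee_rot: [-3.141, -0.0, 1.574]
force: [-1.7, 1.4, 0.6]
grip_width: 0.28
```

```bash
python3 -m handwheel '[[0,0.1,0,0,28]]'
```

```text
time: 14.48
eef_pos: [0.5933, -0.3076, 0.1444]
ee_rot: [-3.141, -0.0, 1.574]
force: [-2.2, 1.8, 0.3]
grip_width: 0.282
```

```bash
python3 -m handwheel '[[0,0.1,0,0,28]]'
python3 - <<'E'
from h import *
b=capture("side");cv2.imwrite("pics/s7.png",cv2.resize(b[160:270,200:330],None,fx=4,fy=4))
E
```

```text
time: 14.57
eef_pos: [0.5937, -0.3077, 0.1443]
ee_rot: [-3.14, -0.0, 1.574]
force: [-11.2, 2.6, 5.7]
grip_width: 0.284
```

View pics/s7.png

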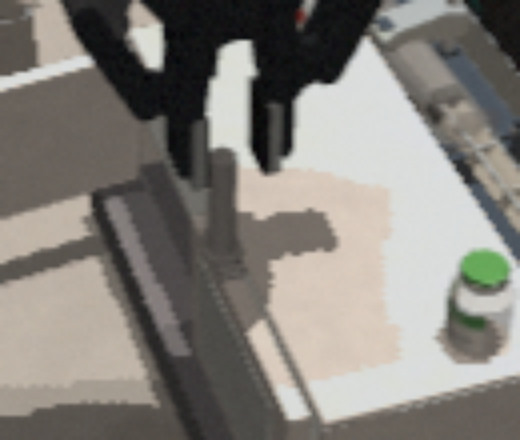

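The shut stop is felt (11 N jump) and the door is flush in the picture. Back off, rise, retreat.

```bash
python3 -m handwheel '[[0,-0.6,0,0,28],[0,0,0,0,28],[0,0,-2,0,28],[0,0,-3,0,28],[0,0,-4,0,28]]';python3 -m handwheel '[[-2.5,-3,0,0,28],[-2.5,-3,0,0,28],[-2.5,-3,0,0,28],[-2.5,-3,0,0,28],[-2.5,-3,0,0,28]]';python3 -m handwheel '[[-2.5,-3,0,0,28],[-2.5,-3,0,0,28],[-2.5,-3,0,0,28],[0,0,0,0,28],[0,0,0,0,28]]'
python3 - <<'E'
from h import *
a=capture("top");b=capture("side")
x=cv2.resize(a[135:275,190:370],None,fx=3,fy=3)
y=cv2.resize(b[150:290,195:345],None,fx=3,fy=3)
cv2.imwrite("pics/fin.png",cv2.resize(np.hstack([x,y]),None,fx=.8,fy=.8))
for n,h in(("L",.09*np.array([-np.sin(1.45),-np.cos(1.45)])+[.584,-.1635]),("R",np.array([.585,-.317]))):
  print(n,[np.round((proj("top",(*h,z))-[190,135])*2.4) for z in(.175,.124)],[np.round((proj("side",(*h,z))-[195,150])*2.4+[432,0]) for z in(.175,.124)])
E
```

```text
time: 15.03
eef_pos: [0.5873, -0.3074, 0.2334]
ee_rot: [-3.138, -0.002, 1.574]
force: [0.1, -0.0, 0.4]
grip_width: 0.281
time: 15.45
eef_pos: [0.4372, -0.4344, 0.2349]
ee_rot: [3.141, 0.001, 1.574]
force: [0.5, -1.9, -0.4]
grip_width: 0.28
time: 15.87
eef_pos: [0.3469, -0.5102, 0.2346]
ee_rot: [-3.141, 0.001, 1.57]
force: [0.3, 1.3, 0.5]
grip_width: 0.281
L [array([ 66., 315.]), array([ 71., 311.])] [array([400.,  24.]), array([407.,  78.])]
R [array([273., 180.]), array([265., 185.])] [array([572., 117.]), array([572., 172.])]
```

View pics/fin.png

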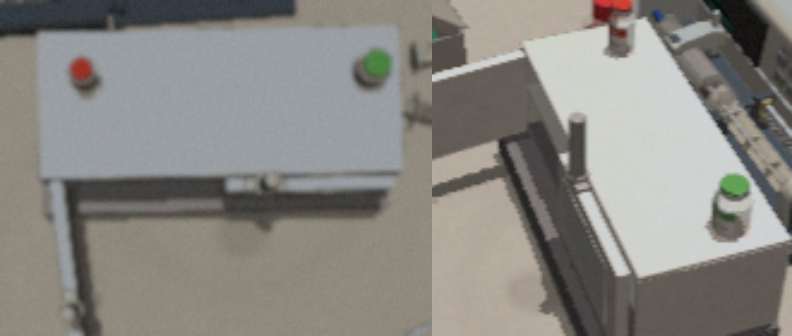

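```bash
python3 -c "
from cell import *
print(finish_job())"
```

```text
the job is handed in; nothing more can be done
None
```

The job is handed in with the left door standing open and the right door shut; `finish_job` gave no verdict.

- **Left door:** I swung it out first by its peg. It ran evenly at about 2 N through the whole 0.6–0.9 rad zone, so I left it open at about 1.45 rad. In the last top view its peg sits within about 3 pixels of where 1.45 rad predicts.
- **Right door:** It ran at about 2 N past 0.5 rad, then bound at about 0.74 rad, where the force rose from 2 to 3.7 to about 9 N. I stopped there and swung it back until I felt the shut stop. It looks flush in both cameras.
- **Locker and vials:** The 9 N at the bind and the 11 N jump at the shut stop, each lasting only a moment, were both above the 6 N drag limit. I saw no shift of the locker in the final views, but I did not measure the hinge positions again. Both vials stand upright where they were.

One check disagreed: in the side view the fingertips looked about 25–30 mm higher than I had calculated. The peg still followed them, so I lowered the tool 6 mm and carried on. The robot clock was at about 16 s of the 72 s allowed.

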